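# Vent the vacuum pot and crack its stuck lid

## Robot

A 6-joint arm with a two-finger parallel gripper is mounted at the origin on a cart in front of the work surface, level with it; the furniture and walls round the work are solid. World frame = base frame: x ahead of the robot, y to its left, z up, the work surface at z = 0. Lengths are in m, angles in rad, forces in N, time in s.
With the tool pointing down it reaches from about 0.3 to 0.875 m from the base axis. Payload 6.4 kg.
Tool frame: the origin (TCP) lies midway between the tips of the shut fingers; the grasp point (between the pads) lies 19 mm behind it (grasp_offset is the distance from the TCP to the grasp point, in m); z points along the fingers, y is the line along which they close (so a half turn about z gives the same grasp; the last joint's range is limited). The gripper opens to 85 mm and grips with 20 to 120 N. Pads are 22 mm wide; open, the fingers measure 114 mm over their backs; the gripper's body (76 mm by 85 mm) begins 54 mm behind the grasp point. The pads swing forward as they close: fully open they stand 13 mm farther back than shut.
Start: joints at [-1.367, 0.181, 1.607, -0, 1.354, -0.206], TCP at [0.229, -0.527, 0.199] pointing down, gripper open.
Joint ranges: [-2.99, 2.99], [-0.89, 2.07], [0.3, 2.58], [-1.14, 4.28], [0, 2.63], [-3.12, 3.12]. Speed limits (rad/s): [2.57, 2.57, 3.01, 3.14, 3.14, 3.14].

## Interface

Orientations are given as a unit quaternion [w, x, y, z].
In Python, from bench import * gives the robot as it stands. The module is installed in compiled form; this text tells all that it offers.
- The arm moves only by the tool servo_tool, never from a script. Its argument "commands" is text: rows parted by semicolons, each of 7 numbers parted by spaces: the turn, a rotation vector about the tool's x, y, z in rad, then the shift along the tool's x, y, z in mm, then the opening, from 0 (shut) to 1 (fully open). In form: wx wy wz dx dy dz claw; .... A call has 1 to 5 rows; each row shifts and turns the commanded pose from where the row before left it, along the tool's axes as they then stand; what a row does not reach is not made up. A row lasts 1/8 s, in which the tool goes at most 62.5 mm and 10.7 degrees, less where a joint would pass 70% of its speed; a pose out of reach is approached as far as the arm can. A call with a gripper value outside its range is refused whole. The fingers move at their own pace and stop on an object; the grip force is fixed at half the most. Time passes only in rows, so rows that do not move let the fingers close. It gives the time, the measured TCP pose, the force, the opening and the grip force at its end, in the units of the state.
- get_obs(): the state, without advancing time (a new reading comes with each control period).
- camera(name): name is "scene" or "top"; returns the picture (400x640x3 uint8, blue, green, red); there is no depth.
- calibration(name): a dict with "fx", "fy", "cx", "cy" (pixels), "R" (3x3) and "t" (3): a world point X has camera coordinates R X + t. Camera axes: x right, y down, z forward; pixel columns grow to the right and rows downward; lengths in m; the calibration is good to about 2 mm. A picture is of the moment at which its call begins. calibration takes no time and is no camera call.
- hand_in(): hands the job in; it is judged then, once.
The state is a dict: "time_s": time; "q": joint angles; "dq": joint speeds; "joint_efforts": joint torques, N m; "eef_pos": TCP position; "eef_rot": TCP orientation; "wrist_force": force on the tool from outside, world axes, zero at the start; "torque": the same for the moment, N m; "opening": opening from 0.0 (shut) to 1.0 (fully open); "grasp_force": force on a finger pad.
Only numpy, scipy, OpenCV 4.12 (cv2) and the standard library are available. Lean on these libraries where they do the work, as an engineer would, in place of code of your own. Each camera call takes 0.05 s, during which the arm holds its last target. There are 200 camera calls.

## Task

Turn the selector knob of the vacuum pot to the vent position, the one marked with a round stud. Then pull the lid up by its bar handle until the sticky gasket lets go, without letting the lid fly wide open, and hold the lid slightly open, about a finger's breadth (20 mm) at its front edge. Finish while still holding the lid there by its handle: do not let go, it would fall shut; do not disturb the things lying around.

Things in the scene. Friction and masses are not known exactly. Their poses are not given: they have to be found in the camera images.
- vacuum_pot: Vacuum pot unit, fixed to the bench: grey base plate (x -107 to 127, y -227 to 107, 12 mm thick), aluminium pot (radius 78, flange 87, gasket 112 mm above the bench), and to its right a grey valve console (150 along x, 92 along y, centre at (12, -165), deck 84 mm above the bench). Origin on the bench under the pot's centre; x from the handle side to the hinge, y left, z up.
- selector (a joint): Selector knob angle (rad), growing clockwise seen from above; at 0 its pointer is along the unit's +x. Four sprung detents: -0.9, -0.3, +0.3, +0.9; vent is +0.3. It starts in one of the first two. About 0.1 N m turns it past a detent; released, it snaps into the nearest. Ends at -1 and +1.
- selector_grip (a point): On the knob's vertical axis at grip height, 106 mm above the bench. Black knob: skirt disc of radius 21 and on it an upright grip bar 46 long, 12 wide, 24 high (top 116 mm above the bench), with a white line at its pointing end. x of this point points along the bar to that end; pinch it across, along y; z is up.
- vent_mark (a point): Top of the vent mark on the console deck, a raised round stud of 12 mm diameter, 36.5 mm from the knob's axis; the other three positions have narrow ticks.
- lid (a joint): Lid opening angle (rad): 0 shut, growing as the front edge rises; stop at 0.43. Front gap = 193 mm x angle: 20 mm is 0.10. The stuck gasket resists hardest as the lid starts to lift (about 16 N straight up at the handle), then gives way, the less force the farther it opens; past 0.06 only the lid's weight is left (about 3 N at the handle). Released, it falls shut.
- handle_grip (a point): Handle on the lid near its front, rigid with it: a black round bar, diameter 14, 96 long along its y (parallel to the hinge), on two posts of diameter 12 at y = -42 and 42. This point is mid-bar: 161 mm above the bench when shut, 38 mm above the lid there, 160 mm before the hinge. Pinched across, along x; axes as the unit's while shut, tilting with the lid.
- lid_hinge (a point): Middle of the lid's hinge axis, 112 mm above the bench, behind the pot; the hinge axis runs along the unit's y.
- lid_rim (a point): Front edge of the lid's underside, 193 mm from the hinge.
- nut: Bystander: hexagon steel nut, 27 mm across and 13 high, on the base plate in front of the console. Origin under its centre.
- bearing: Bystander: steel ball bearing, 42 diameter, 12 high, on the bench to the right of the unit. Origin under its centre.
- stator_can: Bystander: grey metal can, 69x75x100, standing to the left of the unit. Origin under its centre.
- tape_measure: Bystander: yellow tape measure, 37x82x61, to the right. Origin under its centre.
- spray_can: Bystander: spray can, 67 diameter, 234 high, at the back left. Origin under its centre.

How it is judged:
On the way, in this order (a step that is already met when the one before it is completed fails the run):
1. the selector is on vent, with the lid still shut (value of joint selector between 0.15 and 0.45 rad and value of joint lid below 0.03 rad), for 0.3 s.
2. the lid has broken free of the gasket (value of joint lid above 0.052 rad), for 0.2 s.
At the end, for the whole second after the job is handed in: The selector stands on vent (0.3 rad, within 0.15). The fingers hold the lid's handle (more than 1.5 N) and keep the lid still, open by 0.052 to 0.17 rad, that is 10 to 33 mm at its front edge (value of joint lid between 0.052 and 0.17 rad and velocity of joint lid between -0.1 and 0.1 rad/s and contact force between the fingers and lid above 1.5 N and value of joint selector between 0.15 and 0.45 rad); the arm keeps its last pose, push and grip.
It fails at once if the lid is pulled open before the selector stands on vent (value of joint lid above 0.052 rad and (value of joint selector below 0.15 rad or value of joint selector above 0.45 rad)).
It fails at once if the lid flies wide open (more than 58 mm at its front edge) (value of joint lid above 0.3 rad).
It fails at once if a bystander is moved by more than 30 mm (distance of any of nut, bearing, stator_can, tape_measure, spray_can from where it was at the start of the episode above 0.03 m).
It also fails if it takes over 48 s, if anything falls off the work surface, if the arm or the gripper's body presses on something with over 40 N, if the wrist force passes 120 N, or if a joint passes its speed limit or range.

## Working session

There is one attempt and no reset: what is moved stays moved. The work goes in short steps, Python scripts to look and compute and a tool call to move; the robot and the scene stay as the last step left them, time stands still between calls to the robot, and variables do not carry over. Pictures are saved under pics/ and viewed, at most 10 in all, crops included, and the job is handed in when it is done.

Besides the shell and the picture viewer there is one more tool, called after "Call:" by a JSON object that holds its "method" and its "body", one argument or row to a line. servo_tool: Moves the arm, as the interface text tells. Its arguments: {"type":"object","properties":{"commands":{"type":"string"}},"required":["commands"]}

```bash
mkdir -p pics; python3 - <<'E'
from bench import *
import cv2
o=get_obs(); print({k:o[k] for k in('time_s','eef_pos','eef_rot','opening')})
for n in('top','scene'):
    cv2.imwrite(f'pics/{n}0.png',camera(n)); print(n,calibration(n))
E
```

```text
{'time_s': 0.0, 'eef_pos': array([ 0.22897954, -0.52677363,  0.19808034]), 'eef_rot': array([-8.77219049e-04,  9.79082642e-01,  2.03461078e-01,  8.34908050e-06]), 'opening': 1.0008482829745962}
top {'fx': 379.5610442215308, 'fy': 379.5610442215308, 'cx': 316.3078759824834, 'cy': 200.1488600279426, 'R': array([[ 0.02895758, -0.99957416,  0.00360003],
       [-0.98449546, -0.02914373, -0.17297206],
       [ 0.17300332,  0.00146464, -0.98492015]]), 't': array([-0.05040078,  0.59391115,  1.06572414])}
scene {'fx': 487.38052294672246, 'fy': 487.38052294672246, 'cx': 320.74948511544886, 'cy': 202.78119982811504, 'R': array([[-0.76365839, -0.64526556,  0.02140602],
       [-0.38593208,  0.4296606 , -0.81636278],
       [ 0.51757347, -0.63168356, -0.57714261]]), 't': array([0.42523058, 0.33988432, 1.38489575])}
```

View pics/top0.png

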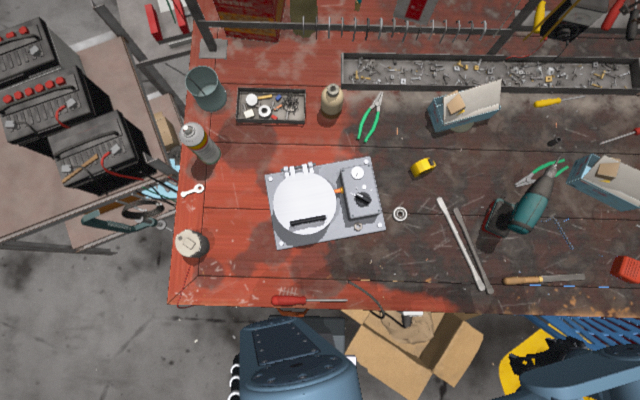

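View pics/scene0.png

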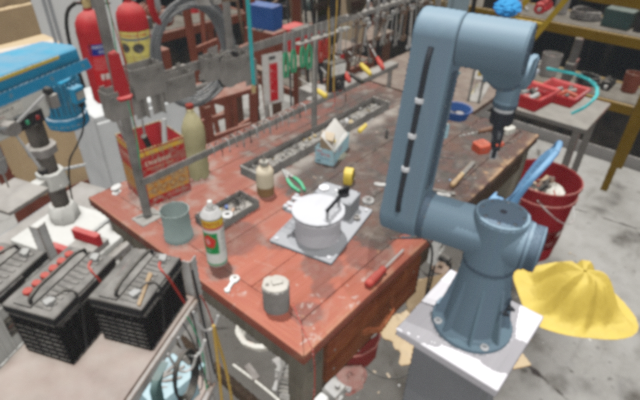

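Top view: base plate corners are roughly (265,173), (372,157), (384,233) and (277,249). The handle bar is at about (308,221) and the knob at about (362,199). I'll refine these with crops.

```bash
cat > h.py <<'E'
import numpy as np, cv2
from bench import *
def ray(n,u,v,z):
    c=calibration(n); d=c['R'].T@np.array([(u-c['cx'])/c['fx'],(v-c['cy'])/c['fy'],1]); o=-c['R'].T@c['t']
    return o+d*(z-o[2])/d[2]
def pix(n,X):
    c=calibration(n); p=c['R']@np.asarray(X)+c['t']; return np.array([c['fx']*p[0]/p[2]+c['cx'],c['fy']*p[1]/p[2]+c['cy']])
E
python3 - <<'E'
from h import *
im=cv2.imread('pics/top0.png')
# rough fit from corners
P=np.array([ray('top',*c,.012)[:2] for c in [(265,173),(372,157),(384,233),(277,249)]])
U=np.array([[.127,.107],[.127,-.227],[-.107,-.227],[-.107,.107]])
def fit(U,P):
    a=U-U.mean(0);b=P-P.mean(0)
    th=np.arctan2((a[:,0]*b[:,1]-a[:,1]*b[:,0]).sum(),(a*b).sum())
    R=np.array([[np.cos(th),-np.sin(th)],[np.sin(th),np.cos(th)]]); t=P.mean(0)-R@U.mean(0)
    return th,t,R,np.abs(P-(U@R.T+t)).max()
th,t,R,e=fit(U,P); print(th,t,e)
for nm,p,z in [('knob?',(12e-3,-.165),.116),('handle',(-.057,0),.168)]:
    X=np.r_[R@np.array(p)+t,z]; print(nm,X,pix('top',X))
hs=cv2.cvtColor(im,cv2.COLOR_BGR2HSV)
x0,y0=255,145
# black blobs
m=(hs[...,2]<60).astype(np.uint8); m[:y0]=0;m[260:]=0;m[:,:x0]=0;m[:,395:]=0
n,l,s,c=cv2.connectedComponentsWithStats(m)
for i in range(1,n):
    if s[i,4]>25: print(s[i],c[i],cv2.minAreaRect(np.argwhere(l==i)[:,::-1].astype(np.float32)))
a=cv2.resize(im[145:260,255:395],None,fx=5,fy=5,interpolation=cv2.INTER_CUBIC); cv2.imwrite('pics/c1.png',a)
E
```

```text
0.17989590440617612 [ 0.57564843 -0.00121296] 0.004951803171317978
knob? [ 0.61697776 -0.16140311  0.116     ] [362.6660904  189.79445846]
handle [ 0.51956828 -0.0114118   0.168     ] [307.35921724 220.72370761]
[356 196  13   9  53] [361.52830189 200.05660377] ((361.6907653808594, 200.19590759277344), (13.808708190917969, 4.264453887939453), 23.96249008178711)
[291 217  34   9  49] [307.55102041 221.18367347] ((307.48193359375, 220.90672302246094), (2.5336251258850098, 33.53886795043945), 79.04593658447266)
```

View pics/c1.png

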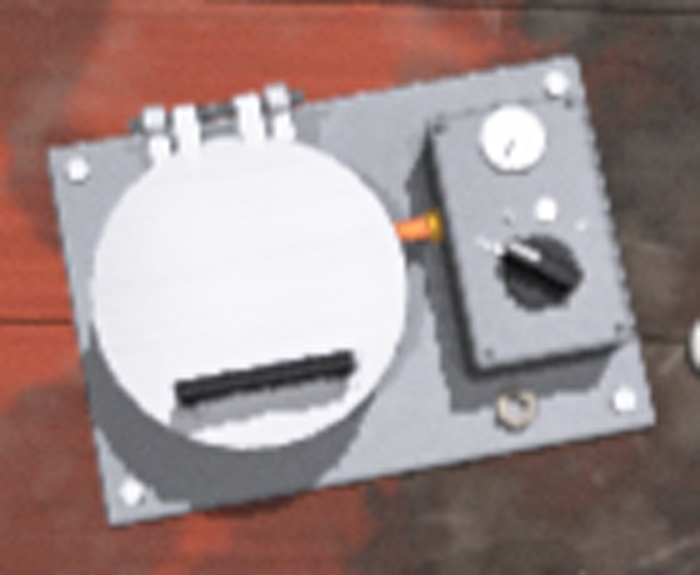

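Crop: the knob bar runs from its white end at about (505,247) to its black end at (575,290), which is detent -0.9. The stud is at (545,210), with ticks at (485,243), (508,215) and (582,225). The handle bar is centred at about (265,378). Now to refine the unit pose and the targets.

```bash
python3 - <<'E'
from h import *
o=get_obs()
f=lambda u,v:((u+.5)/5-.5+255,(v+.5)/5-.5+145)
P=np.array([ray('top',*f(*c),.012)[:2] for c in [(48,152),(577,57),(655,425),(110,522)]])
U=np.array([[.127,.107],[.127,-.227],[-.107,-.227],[-.107,.107]])
a=U-U.mean(0);b=P-P.mean(0)
th=np.arctan2((a[:,0]*b[:,1]-a[:,1]*b[:,0]).sum(),(a*b).sum())
R=np.array([[np.cos(th),-np.sin(th)],[np.sin(th),np.cos(th)]]); t=P.mean(0)-R@U.mean(0)
print('pose',th,t,np.abs(P-(U@R.T+t)).max())
H=[ray('top',*f(*c),.165)[:2] for c in [(176,392),(353,362)]]
d=H[1]-H[0];print('bar len',np.hypot(*d),'yaw of unit',np.arctan2(d[1],d[0])+np.pi/2,'mid',(H[0]+H[1])/2,'pred',R@[-.057 if 0 else -.05,0]+t)
w=ray('top',*f(502,245),.116)[:2];e=ray('top',*f(574,288),.116)[:2];d=w-e
print('knob len',np.hypot(*d),'mid',(w+e)/2,'yaw',np.arctan2(d[1],d[0]), 'sel',th-np.arctan2(d[1],d[0]))
k=(w+e)/2
print('knob unit',R.T@(k-t),'handle unit',R.T@((H[0]+H[1])/2-t))
for q in [(485,243),(508,215),(545,210),(582,225)]:
    v=ray('top',*f(*q),.086)[:2]-k; print(np.hypot(*v),th-np.arctan2(v[1],v[0]))
# scene view refine: crop with predicted markers
im=cv2.imread('pics/scene0.png')
h=np.r_[(H[0]+H[1])/2,.161]; print(pix('scene',h),pix('scene',np.r_[k,.116]))
cv2.imwrite('pics/c2.png',cv2.resize(im[175:265,265:385],None,fx=6,fy=6,interpolation=cv2.INTER_CUBIC))
E
```

```text
pose 0.20938521475621752 [ 0.57571557 -0.0006617 ] 0.001953247038732564
bar len 0.09393205723682282 yaw of unit 0.19841036834929304 mid [ 0.52185636 -0.01171752] pred [ 0.52680762 -0.01105463]
knob len 0.04634570153242326 mid [ 0.59399409 -0.16025   ] yaw 1.049203790912533 sel -0.8398185761563154
knob unit [-0.01529249 -0.15990206] handle unit [-0.0549809   0.00038075]
0.03245115880314576 -0.761506518807606
0.03770156866731679 -0.16510823372430583
0.03936193870158374 0.3993202092590994
0.04188996911018504 0.9649538928299207
[332.46227975 203.40669704] [342.62838825 187.84647329]
```

View pics/c2.png

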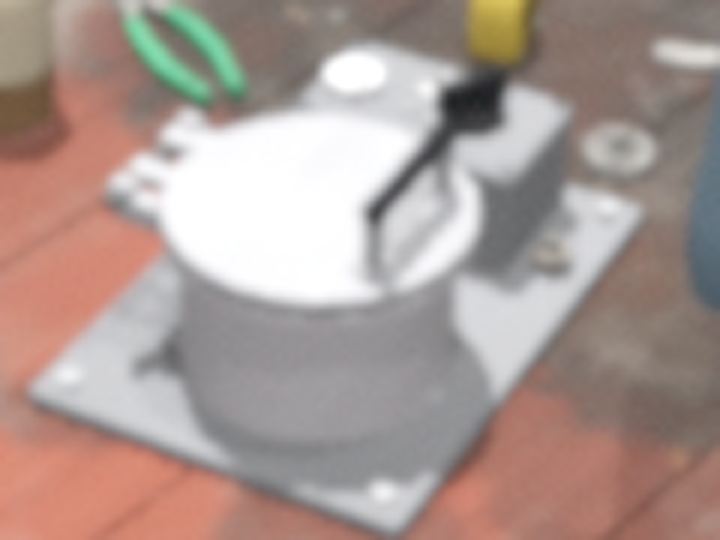

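Scene crop: consistent with the top view. The handle bar is on posts near the front, the knob is beyond it, and the hinge is at the left. The knob's tick ring gives its centre at unit (-15,-165), which is world (0.595,-0.1645). The pointer yaw is about 1.10. Moving there now.

Call:
{"method": "servo_tool", "body": {
  "commands": "0 0 0 48 -18.6 0 0.6;0 0 0 48 -18.6 0 0.6;0 0 0 48 -18.6 0 0.6;0 0 0 48 -18.6 0 0.6;0 0 0 48 -18.6 0 0.6"
}}

```text
time_s: 0.72
eef_pos: [0.413, -0.345, 0.1987]
eef_rot: [-0.0, 0.979, 0.203, -0.0]
wrist_force: [0.7, -0.6, 0.9]
opening: 0.603
grasp_force: 0.0
```

Call:
{"method": "servo_tool", "body": {
  "commands": "0 0 0 48 -18.6 0 0.6;0 0 0 48 -18.6 0 0.6;0 0 0 48 -18.6 0 0.6;0 0 0 48 -18.6 0 0.6;0 0 0 48 -18.6 0 0.6"
}}

```text
time_s: 1.35
eef_pos: [0.5961, -0.1641, 0.1985]
eef_rot: [-0.0, 0.979, 0.204, -0.0]
wrist_force: [1.4, -1.0, -0.1]
opening: 0.603
grasp_force: 0.0
```

Call:
{"method": "servo_tool", "body": {
  "commands": "0 0 -0.174 0 0 0 0.6;0 0 -0.174 0 0 0 0.6;0 0 -0.174 0 0 0 0.6;0 0 -0.173 0 0 0 0.6;0 0 0 0 0 0 0.6"
}}

```text
time_s: 1.98
eef_pos: [0.595, -0.1654, 0.1984]
eef_rot: [-0.0, 0.852, 0.524, -0.0]
wrist_force: [0.7, -0.7, -0.3]
opening: 0.604
grasp_force: 0.0
```

Call:
{"method": "servo_tool", "body": {
  "commands": "0 0 0 0 0 30 0.6;0 0 0 0 0 30 0.6;0 0 0 0 0 22 0.6;0 0 0 0 0 18 0.6;0 0 0 0 0 0 0.6"
}}

```text
time_s: 2.6
eef_pos: [0.5941, -0.165, 0.0973]
eef_rot: [-0.001, 0.852, 0.524, -0.001]
wrist_force: [0.7, 0.0, -0.1]
opening: 0.597
grasp_force: 0.0
```

```bash
python3 - <<'E'
from h import *
o=get_obs();print(o['eef_pos'],o['wrist_force'])
for n in('top','scene'):
    X=o['eef_pos'];u,v=pix(n,X).astype(int);im=camera(n);c=im[max(v-40,0):v+40,u-55:u+55];cv2.imwrite(f'pics/k_{n}.png',c)
a=[cv2.resize(cv2.imread(f'pics/k_{n}.png'),(660,290) if 0 else (412,300),interpolation=cv2.INTER_CUBIC) for n in('top','scene')]
cv2.imwrite('pics/k.png',np.vstack(a)[:600])
E
```

```text
[ 0.59411477 -0.16502196  0.09726566] [ 0.74588786  0.00616645 -0.09514123]
```

View pics/k.png

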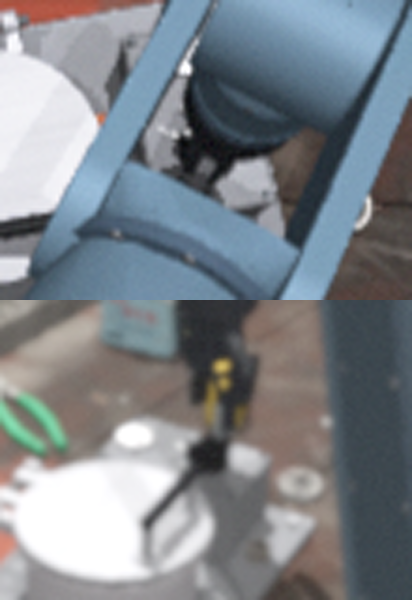

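The lower view shows the fingers down around the knob, with no contact force. Closing on the knob.

Call:
{"method": "servo_tool", "body": {
  "commands": "0 0 0 0 0 0 0;0 0 0 0 0 0 0;0 0 0 0 0 0 0;0 0 0 0 0 0 0;0 0 0 0 0 0 0"
}}

```text
time_s: 3.32
eef_pos: [0.5953, -0.1656, 0.0991]
eef_rot: [0.0, 0.851, 0.525, 0.0]
wrist_force: [-0.6, -0.2, -0.1]
opening: 0.0
grasp_force: 0.0
```

```bash
python3 - <<'E'
from h import *
o=get_obs();print(o['eef_pos'],o['wrist_force'],o['opening'],o['grasp_force'])
im=camera('scene');X=o['eef_pos'];u,v=pix('scene',X);print(u,v)
u,v=int(u),int(v);c=im[v-30:v+30,u-40:u+40].copy();cv2.imwrite('pics/k2.png',cv2.resize(c,None,fx=10,fy=10,interpolation=cv2.INTER_CUBIC))
E
```

```text
[ 0.59529751 -0.16557935  0.09905249] [-0.5718361  -0.18271376 -0.05871033] 0.00012212188649202892 0.0
343.0372974226652 191.05735212687438
```

View pics/k2.png

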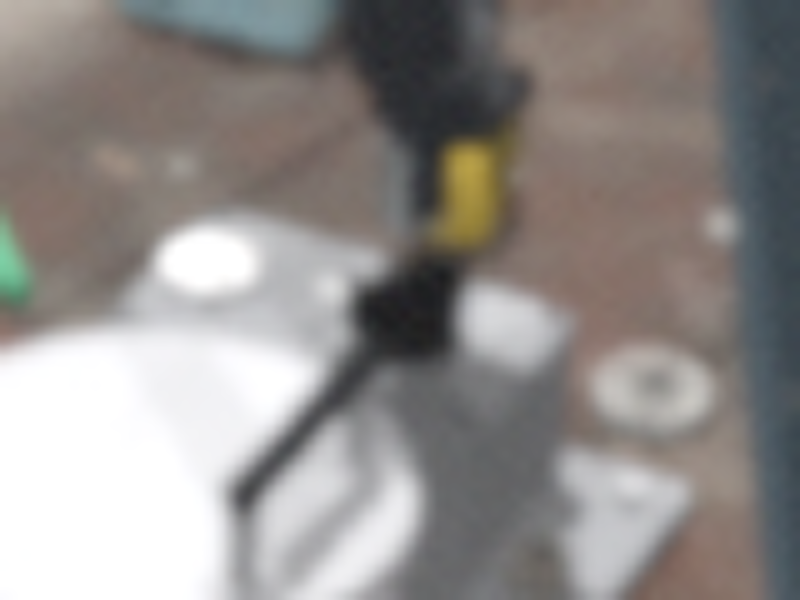

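```bash
python3 - <<'E'
from h import *
k=np.array([.595,-.1645]);d=np.array([np.cos(1.105),np.sin(1.105)]);n=np.array([-d[1],d[0]])
im=cv2.imread('pics/scene0.png');F=9;x0,y0=322,170
c=cv2.resize(im[y0:y0+50,x0:x0+60],None,fx=F,fy=F,interpolation=cv2.INTER_CUBIC)
t=camera('top');tc=cv2.imread('pics/top0.png')
def mk(img,nm,X,x0,y0,col):
    u,v=pix(nm,X);cv2.circle(img,(int((u-x0+.5)*F),int((v-y0+.5)*F)),2,col,-1)
c2=cv2.resize(tc[180:220,340:390],None,fx=F,fy=F,interpolation=cv2.INTER_CUBIC)
for z,col in((.116,(0,0,255)),(.092,(0,255,0))):
  for a in(-.023,.023):
    for b in(-.006,.006):
      X=np.r_[k+a*d+b*n,z];mk(c,'scene',X,x0,y0,col);mk(c2,'top',X,340,180,col)
  for b in np.arange(0,6.28,.4):
      X=np.r_[k+.021*np.array([np.cos(b),np.sin(b)]),.090];mk(c,'scene',X,x0,y0,(255,255,0));mk(c2,'top',X,340,180,(255,255,0))
W=max(c.shape[1],c2.shape[1]);c2=c2[:150*2]
out=np.zeros((450,0,3),np.uint8)
c=c[:, :400];p=np.zeros((450,c2.shape[1]-50,3),np.uint8);p[:c2.shape[0]]=c2[:,50:]
cv2.imwrite('pics/k3.png',np.hstack([c,p]))
E
```

```text
(no output)
```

View pics/k3.png

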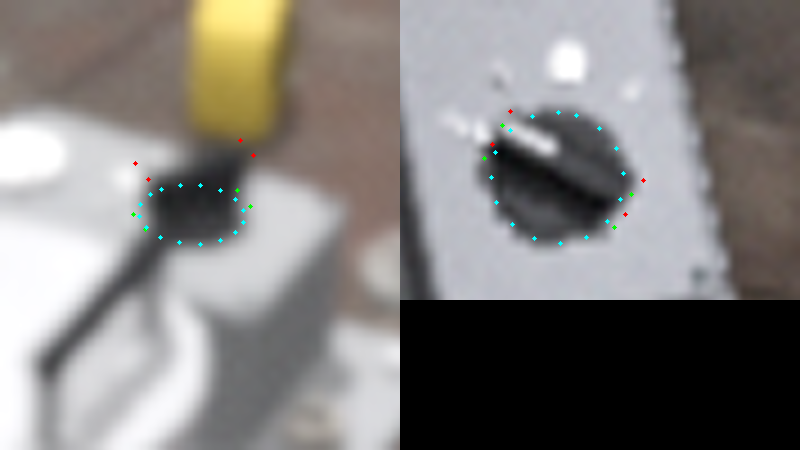

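Call:
{"method": "servo_tool", "body": {
  "commands": "0 0 0 0 0 -30 0;0 0 0 0 0 -30 0;0 0 0 0 0 0 0"
}}

```text
time_s: 3.8
eef_pos: [0.5972, -0.1665, 0.162]
eef_rot: [0.002, 0.851, 0.525, 0.002]
wrist_force: [-0.7, -0.4, -0.6]
opening: -0.004
grasp_force: 0.0
```

```bash
python3 - <<'E'
from h import *
o=get_obs();X=o['eef_pos'];print(X,o['opening'])
im=camera('scene');F=9;x0,y0=312,140
c=cv2.resize(im[y0:y0+66,x0:x0+70],None,fx=F,fy=F,interpolation=cv2.INTER_CUBIC)
for dz in (0,.019,.05):
    u,v=pix('scene',X+[0,0,dz]);cv2.circle(c,(int((u-x0+.5)*F),int((v-y0+.5)*F)),3,(0,0,255),-1);print(u,v)
cv2.imwrite('pics/k4.png',c)
E
```

```text
[ 0.59717248 -0.16645503  0.16201566] -0.004211440616910211
343.6296829776168 175.81597114733717
343.89470637864656 171.18056367506847
344.3345547212263 163.48737022144266
```

View pics/k4.png

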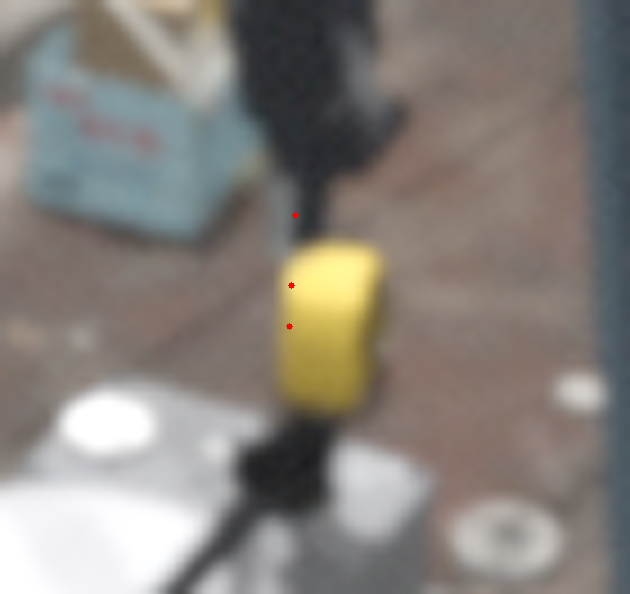

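```bash
python3 - <<'E'
from h import *
a=cv2.imread('pics/scene0.png').astype(int);o=get_obs();b=camera('scene').astype(int);cv2.imwrite('pics/s5.png',b)
d=np.abs(a-b).max(2)
for v in range(155,182): print(v,[u for u in range(334,362) if d[v,u]>40])
print('TCP now',pix('scene',o['eef_pos']),o['q'])
X=np.array([.22898,-.52677,.19808])
print('start TCP',pix('scene',X),'13 back',pix('scene',X+[0,0,.013]))
g=a.max(2)
for v in range(140,166): print(v,g[v,485:512])
E
```

```text
155 [341, 342, 343, 344, 345, 346, 347, 348, 349, 350, 351, 352, 353, 354, 355]
156 [341, 342, 343, 344, 345, 346, 347, 348, 349, 350, 351, 352, 353, 354]
157 [342, 343, 344, 345, 346, 347, 348, 349, 350, 351, 352, 353, 354]
158 [342, 343, 344, 345, 346, 347, 348, 349, 350, 351, 352, 353]
159 [343, 344, 345, 346, 347, 348, 349, 350, 351, 352]
160 [344, 345, 346, 347, 348, 349, 350]
161 [345, 346, 347, 348]
162 [345, 346, 347, 348]
163 [345, 346, 347, 348]
164 [345, 346, 347, 348]
165 [345, 346, 347, 348]
166 [344, 345, 346, 347, 348]
167 [344, 345, 346, 347]
168 [344, 345, 346]
169 []
170 []
171 []
172 []
173 []
174 []
175 []
176 []
177 []
178 []
179 []
180 []
181 []
TCP now [343.77186297 176.49213354] [-4.63062621e-01  3.09312285e-01  1.53143826e+00 -1.46740577e-05
  1.29838832e+00  2.89288863e-03]
start TCP [489.03148902 164.13706193] 13 back [489.84709386 160.95077592]
140 [205 186 164 143 126 107  84  68  59  51  52  56  57  56  56  59  94 130
 141 143 141 140 134 130 126 131 136]
141 [222 213 199 176 145 114  84  61  56  56  52  49  55  51  52  70 122 161
 164 148 138 132 125 12
[... 2192 characters left out ...]
90 179]
161 [124 126 131 135 137 139 141 142 141 142 142 143 145 145 149 152 155 162
 171 183 188 190 191 195 193 181 156]
162 [129 132 133 132 134 134 137 137 138 137 139 138 140 143 147 154 161 168
 176 183 190 195 197 194 182 159 126]
163 [132 133 132 131 132 132 132 134 135 136 134 135 136 140 147 160 171 178
 182 185 187 192 192 180 153 126 101]
164 [134 135 132 132 131 131 133 134 135 136 135 135 135 139 144 159 174 183
 184 183 179 175 167 148 121  98  82]
165 [138 140 138 135 135 136 136 135 135 137 138 138 135 137 144 155 170 179
 181 177 165 146 131 110  92  82  67][ WARN:0@1.021] global loadsave.cpp:1063 imwrite_ Unsupported depth image for selected encoder is fallbacked to CV_8U.
```

```bash
python3 - <<'E'
from h import *
a=cv2.imread('pics/scene0.png').astype(int);b=cv2.imread('pics/s5.png').astype(int)
d=np.abs(a-b).max(2)
for v in range(158,196,1): print(v,d[v,332:360])
k=cv2.imread('pics/k_scene.png').astype(int)
# open-finger picture: crop origin from TCP then
u,v=pix('scene',[ 0.59411477,-0.16502196,0.09726566]).astype(int); x0,y0=u-55,v-40
d=np.abs(k-a[y0:y0+80,x0:x0+110]).max(2);print('open',x0,y0)
for r in range(166,200): print(r,d[r-y0,325-x0:365-x0])
E
```

```text
158 [ 2  4  3  3  1  3  1  1  3 22 45 69 85 82 87 90 92 91 86 86 74 49 27  8
  2  3  3  5]
159 [ 3  2  1  4  5  3  3  3  1 11 29 54 71 86 88 89 86 75 74 69 53 32 16  0
  1  3  1  2]
160 [ 1  3  3  2  3  6  3  5  4  7 18 34 54 73 87 84 69 51 43 39 25 13  7  4
  2  3  2  2]
161 [ 3  3  2  3  2  6  5  3 11  8 13 22 39 68 83 78 54 29 20 13  7  2  2  4
  4  1  2  2]
162 [ 3  1  1  1  4  3  2  8  9  9 14 14 32 62 77 75 49 20  5  1  2  2  3  1
  5  3  3  2]
163 [ 3  2  2  1  2  1  3  2  5 10 16 15 33 63 75 75 49 17  4  4  2  2  0  1
  2  3  3  2]
164 [ 1  1  1  3  2  3  3  2  7 12 12 15 33 67 86 74 45 18  3  1  2  2  5  2
  2  2  2  5]
165 [ 2  4  2  3  4  8  3  2  5  9 16 17 37 71 87 79 47 20  3  2  1  2  1  2
  2  2  1  3]
166 [  2   1   3   2   4   2   4   2   2  10  11  17  45  95 114  92  54  21
  10   3   1   3   4   1   2   4   2   2]
167 [  2   4   1   1   2   4   3   2   1   6  11  19  57 105 108  75  37  13
   5   1   1   3   5   2   4   1   1   4]
168 [ 4  5  3  4  4  3  2  2  2  5 12 16 42 68 63 38 16  5  2  1  2  2  5  5
  3  1  2  3]
169 [ 3  3  2  3  1  2  3  2  1  4 12 19 15
[... 6545 characters left out ...]
  3  5  7 12 18 25 25 24 20 11  8  6 13 24 27 30 28 33 31 28
 31 28 26 25 22 20 19 18 19 17 10  4  2  1  2  1]
196 [ 2  0  1  0  0  2  3  6 10 17 20 20 17  9  8 18 23 26 28 30 40 47 56 60
 62 58 52 46 37 29 24 21 16 10  8  2  1  2  2  0]
197 [ 3  0  1  1  2  1  1  1  3  8 13 14 12  9 10 26 49 61 64 69 70 78 87 87
 86 83 78 74 59 48 35 26 15  8  4  2  2  0  1  2]
198 [  6   3   1   1   1   1   1   2   0   2   8  11   8   8  14  44  76  91
  96  98  99 101 103 100  94  94  94  92  80  66  50  28  15   6   3   1
   1   2   1   3]
199 [  8   5   2   1   0   1   1   1   1   1   4   7   3   6  14  47  84 104
 110 110 111 113 111 105  99  96  93  89  84  65  44  24  10   6   3   1
   4   1   2   2]
```

The fingertips appear about 30 mm higher than the reported TCP, which agrees with the empty pinch. I'll open, go down again in small steps and watch the force.

Call:
{"method": "servo_tool", "body": {
  "commands": "0 0 0 0 0 0 0.5;0 0 0 0 0 20 0.5;0 0 0 -2 0 25 0.5;0 0 0 0 0 18 0.5;0 0 0 0 0 0 0.5"
}}

```text
time_s: 4.53
eef_pos: [0.5925, -0.1664, 0.093]
eef_rot: [-0.002, 0.851, 0.525, -0.001]
wrist_force: [0.5, 0.1, -0.4]
opening: 0.499
grasp_force: 0.0
```

Call:
{"method": "servo_tool", "body": {
  "commands": "0 0 0 0 0 4 0.5;0 0 0 0 0 4 0.5;0 0 0 0 0 0 0.5"
}}

```text
time_s: 4.9
eef_pos: [0.5945, -0.1674, 0.0882]
eef_rot: [0.0, 0.851, 0.525, 0.0]
wrist_force: [0.6, -0.6, -0.6]
opening: 0.498
grasp_force: 0.0
```

Call:
{"method": "servo_tool", "body": {
  "commands": "0 0 0 1 0 4 0.5;0 0 0 1 0 4 0.5;0 0 0 0 0 0 0.5"
}}

```text
time_s: 5.28
eef_pos: [0.5949, -0.1653, 0.0795]
eef_rot: [-0.0, 0.851, 0.525, -0.0]
wrist_force: [0.5, 0.7, -0.4]
opening: 0.499
grasp_force: 0.0
```

Call:
{"method": "servo_tool", "body": {
  "commands": "0 0 0 0 0 4 0.5;0 0 0 0 0 0 0.5;0 0 0 0 0 0 0.5"
}}

```text
time_s: 5.65
eef_pos: [0.5953, -0.1656, 0.076]
eef_rot: [-0.0, 0.851, 0.525, 0.0]
wrist_force: [-0.8, -1.1, 0.3]
opening: 0.498
grasp_force: 0.0
```

Call:
{"method": "servo_tool", "body": {
  "commands": "0 0 0 0 0 0 0;0 0 0 0 0 0 0;0 0 0 0 0 0 0;0 0 0 0 0 0 0"
}}

```text
time_s: 6.15
eef_pos: [0.5939, -0.1649, 0.0763]
eef_rot: [-0.001, 0.851, 0.525, -0.001]
wrist_force: [-6.7, 2.1, 6.9]
opening: 0.117
grasp_force: 59.7
```

Call:
{"method": "servo_tool", "body": {
  "commands": "0 0 0.12 0 0 0 0;0 0 0.12 0 0 0 0;0 0 0.12 0 0 0 0;0 0 0.12 0 0 0 0;0 0 0 0 0 0 0"
}}

```text
time_s: 6.78
eef_pos: [0.5937, -0.1647, 0.0764]
eef_rot: [-0.001, 0.952, 0.307, -0.001]
wrist_force: [-6.9, 3.1, 5.2]
opening: 0.113
grasp_force: 59.3
```

Call:
{"method": "servo_tool", "body": {
  "commands": "0 0 0.12 0 0 0 0;0 0 0.12 0 0 0 0;0 0 0.12 0 0 0 0;0 0 0 0 0 0 0"
}}

```text
time_s: 7.28
eef_pos: [0.5935, -0.1644, 0.0763]
eef_rot: [-0.001, 0.991, 0.132, -0.002]
wrist_force: [-8.2, 3.5, 10.0]
opening: 0.115
grasp_force: 60.0
```

Call:
{"method": "servo_tool", "body": {
  "commands": "0 0 0.12 0 0 0 0;0 0 0.12 0 0 0 0;0 0 0.12 0 0 0 0;0 0 0 0 0 0 0;0 0 0 0 0 0 0"
}}

```text
time_s: 7.9
eef_pos: [0.5935, -0.1641, 0.0764]
eef_rot: [-0.001, 0.999, -0.047, -0.002]
wrist_force: [-8.8, 4.9, 9.0]
opening: 0.113
grasp_force: 59.8
```

Call:
{"method": "servo_tool", "body": {
  "commands": "0 0 0 0 0 0 0.5;0 0 0 0 0 0 0.5;0 0 0 0 0 0 0.5;0 0 0 0 0 -20 0.5;0 0 0 0 0 -40 0.7"
}}

```text
time_s: 8.52
eef_pos: [0.5942, -0.1651, 0.1359]
eef_rot: [-0.001, 0.999, -0.048, -0.002]
wrist_force: [0.5, -0.1, 0.6]
opening: 0.694
grasp_force: 0.0
```

Call:
{"method": "servo_tool", "body": {
  "commands": "0 0 0 0 0 -40 0.7;0 0 0 -40 0 -20 0.7;0 0 0 -50 0 0 0.7;0 0 0 -50 0 0 0.7;0 0 0 0 0 0 0.7"
}}

```text
time_s: 9.15
eef_pos: [0.4535, -0.1516, 0.197]
eef_rot: [0.0, 0.999, -0.048, 0.0]
wrist_force: [0.2, 0.5, 0.8]
opening: 0.699
grasp_force: 0.0
```

```bash
python3 - <<'E'
from h import *
o=get_obs();print(o['eef_pos'],o['eef_rot'])
t=camera('top');s=camera('scene');a=cv2.imread('pics/scene0.png')
c=cv2.resize(t[170:235,330:390],None,fx=6,fy=6,interpolation=cv2.INTER_CUBIC)
e=cv2.resize(s[130:230,300:400],None,fx=4,fy=4,interpolation=cv2.INTER_CUBIC)[:390]
cv2.imwrite('pics/v.png',np.hstack([c,e]))
E
```

```text
[ 0.45347183 -0.1515844   0.19700774] [ 2.00669633e-04  9.98843599e-01 -4.80771677e-02  9.76359246e-05]
```

View pics/v.png

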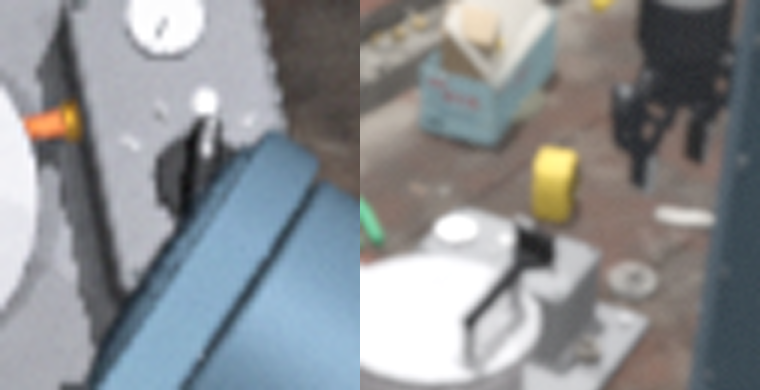

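Top part: the pointer now aims at the stud. Scene part: the fingertips are at scene pixels (370,176) and (384,169.5). I'll use them to check the tip height offset and compute the move to the handle.

```bash
python3 - <<'E'
from h import *
X=get_obs()['eef_pos']
y=2*np.arctan2(-.04808,.99884)
for dz in(0,.01,.02,.03,.04,.05): print(dz,pix('scene',X+[0,0,dz]), [pix('scene',X+np.r_[s*.036*np.sin(y),-s*.036*np.cos(y),dz]).round(1) for s in(1,-1)])
print(y)
E
```

```text
0 [375.27302061 183.48959438] [array([382.3, 179.5]), array([368.1, 187.6])]
0.01 [375.53525589 180.92978897] [array([382.6, 177. ]), array([368.3, 185. ])]
0.02 [375.79939244 178.35142428] [array([382.9, 174.4]), array([368.5, 182.4])]
0.03 [376.06545103 175.75429773] [array([383.2, 171.8]), array([368.8, 179.8])]
0.04 [376.3334527 173.1382038] [array([383.5, 169.2]), array([369. , 177.1])]
0.05 [376.60341881 170.50293394] [array([383.7, 166.6]), array([369.3, 174.5])]
-0.0961974226317484
```

The shut tips are about 32 mm above the reported TCP, so the grasp point is about 51 mm above it. For the handle I want a reported z of about 0.108, at xy (0.522,-0.012), with tool yaw 1.775.

Call:
{"method": "servo_tool", "body": {
  "commands": "0 0 0 11 -29.2 0 0.7;0 0 0 11 -29.2 0 0.7;0 0 0 11 -29.2 0 0.7;0 0 0 11 -29.2 0 0.7;0 0 0 11 -29.2 0 0.7"
}}

```text
time_s: 9.88
eef_pos: [0.5266, -0.0112, 0.1968]
eef_rot: [0.0, 0.999, -0.047, 0.001]
wrist_force: [0.9, 0.1, -0.5]
opening: 0.7
grasp_force: 0.0
```

Call:
{"method": "servo_tool", "body": {
  "commands": "0 0 -0.17 0 0 0 0.7;0 0 -0.17 0 0 0 0.7;0 0 -0.17 0 0 0 0.7;0 0 -0.17 0 0 0 0.7;0 0 -0.17 0 0 0 0.7"
}}

```text
time_s: 10.5
eef_pos: [0.5262, -0.0121, 0.1967]
eef_rot: [0.0, 0.928, 0.371, 0.001]
wrist_force: [0.6, -0.5, 0.1]
opening: 0.696
grasp_force: 0.0
```

Call:
{"method": "servo_tool", "body": {
  "commands": "0 0 -0.17 0 0 0 0.7;0 0 -0.17 0 0 0 0.7;0 0 -0.17 0 0 0 0.7;0 0 -0.17 0 0 0 0.7;0 0 -0.17 0 0 0 0.7"
}}

```text
time_s: 11.12
eef_pos: [0.5262, -0.0121, 0.1967]
eef_rot: [0.001, 0.693, 0.721, 0.0]
wrist_force: [-0.1, -0.9, -0.3]
opening: 0.698
grasp_force: 0.0
```

Call:
{"method": "servo_tool", "body": {
  "commands": "0 0 -0.17 0 0 0 0.7;0 0 0 0 0 0 0.7"
}}

```text
time_s: 11.38
eef_pos: [0.5259, -0.0121, 0.1966]
eef_rot: [0.001, 0.632, 0.775, 0.0]
wrist_force: [-0.3, -0.8, 0.3]
opening: 0.699
grasp_force: 0.0
```

Call:
{"method": "servo_tool", "body": {
  "commands": "0 0 0 0 -4 20 0.7;0 0 0 0 0 20 0.7;0 0 0 0 0 20 0.7;0 0 0 0 0 0 0.7"
}}

```text
time_s: 11.88
eef_pos: [0.52, -0.0127, 0.1347]
eef_rot: [-0.001, 0.633, 0.775, -0.001]
wrist_force: [-0.3, -0.0, 0.3]
opening: 0.702
grasp_force: 0.0
```

Call:
{"method": "servo_tool", "body": {
  "commands": "0 0 0 0 0 14 0.7;0 0 0 0 0 14 0.7;0 0 0 0 0 0 0.7"
}}

```text
time_s: 12.25
eef_pos: [0.5196, -0.0127, 0.1066]
eef_rot: [-0.001, 0.632, 0.775, -0.001]
wrist_force: [-0.6, -0.0, 0.2]
opening: 0.699
grasp_force: 0.0
```

Call:
{"method": "servo_tool", "body": {
  "commands": "0 0 0 0 0 0 0.3;0 0 0 0 0 0 0;0 0 0 0 0 0 0;0 0 0 0 0 0 0;0 0 0 0 0 0 0"
}}

```text
time_s: 12.88
eef_pos: [0.5209, -0.0131, 0.1086]
eef_rot: [0.0, 0.631, 0.775, 0.0]
wrist_force: [-2.0, 1.0, 5.2]
opening: 0.139
grasp_force: 58.5
```

Call:
{"method": "servo_tool", "body": {
  "commands": "0 0 0 0 0.5 -2 0;0 0 0 0 0.5 -2 0;0 0 0 0 0.5 -2 0;0 0 0 0 0 0 0"
}}

```text
time_s: 13.38
eef_pos: [0.5216, -0.0128, 0.1118]
eef_rot: [-0.001, 0.632, 0.775, -0.0]
wrist_force: [7.4, -3.7, -17.6]
opening: 0.142
grasp_force: 59.1
```

Call:
{"method": "servo_tool", "body": {
  "commands": "0 0 0 0 0.5 -2 0;0 0 0 0 0.5 -2 0;0 0 0 0 0.5 -2 0;0 0 0 0 0 0 0;0 0 0 0 0 0 0"
}}

```text
time_s: 14.0
eef_pos: [0.5242, -0.0122, 0.1193]
eef_rot: [0.0, 0.632, 0.775, 0.0]
wrist_force: [7.9, -0.4, -9.1]
opening: 0.14
grasp_force: 62.0
```

Call:
{"method": "servo_tool", "body": {
  "commands": "0 0 0 0 0.5 -2 0;0 0 0 0 0.5 -2 0;0 0 0 0 0 -1.5 0;0 0 0 0 0 0 0;0 0 0 0 0 0 0"
}}

```text
time_s: 14.62
eef_pos: [0.5268, -0.0118, 0.1259]
eef_rot: [0.002, 0.631, 0.775, 0.002]
wrist_force: [10.0, 1.1, -2.3]
opening: 0.134
grasp_force: 61.7
```

Call:
{"method": "servo_tool", "body": {
  "commands": "0 0 0 0 0 0 0;0 0 0 0 0 0 0;0 0 0 0 0 0 0;0 0 0 0 0 0 0"
}}

```text
time_s: 15.12
eef_pos: [0.5268, -0.0118, 0.1259]
eef_rot: [0.002, 0.631, 0.775, 0.002]
wrist_force: [10.4, 1.3, -9.7]
opening: 0.141
grasp_force: 60.8
```

```bash
python3 - <<'E'
from h import *
o=get_obs();print(o['eef_pos'],o['wrist_force'],o['grasp_force'],o['time_s'])
a=cv2.imread('pics/scene0.png');s=camera('scene');sl=np.s_[175:250,280:365]
cv2.imwrite('pics/f.png',np.hstack([cv2.resize(i[sl],None,fx=4.5,fy=4.5,interpolation=cv2.INTER_CUBIC) for i in(a,s)]))
E
```

```text
[ 0.52682779 -0.01176449  0.12586988] [10.37586702  1.34468574 -9.69784112] 60.81388771533966 15.125
```

View pics/f.png

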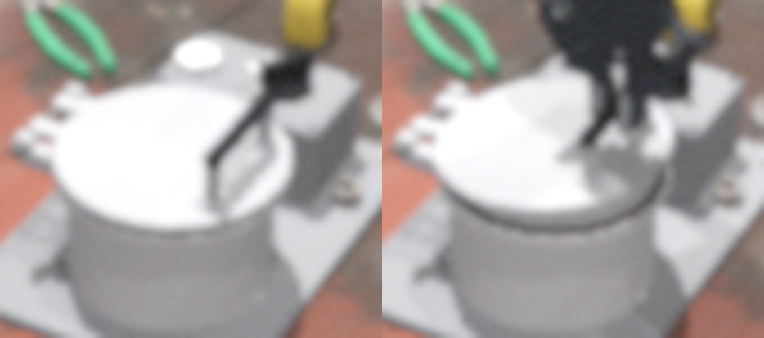

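The second picture shows a dark gap under the lid's front rim while the fingers hold the bar. The handle has risen about 18 mm, so the lid angle is about 0.11. The pose is steady, so I'm handing in.

```bash
python3 -c "
from bench import *
print(hand_in())"
```

```text
the job is handed in; nothing more can be done
None
```

I handed the job in with the selector on vent and the gripper still holding the lid by its handle, open about 0.11 rad (roughly 20 mm at the front edge, estimated from the handle's rise); no verdict came back.

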